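Slide the paint-pot board out of the drying cabinet and hold it

TASK

Swing the door of the small open-topped drying cabinet wide open, at least square to its front, before moving the board inside. Then slide the board with the paint pots straight out through the doorway, flat on the cabinet floor, until the dark line across it lies over the front edge of that floor; out there the pots would tip it off, so finish while still holding the board level at that spot and do not let go. Leave the door open and the other things on the bench where they are.

Things in the scene. Friction and masses are not known exactly. Their poses are not given: they have to be found in the camera images.
- cabinet: low grey bench-top cabinet without a top, fixed, 280 deep (x) x 141 wide (y) x 140 mm high; origin at the centre of its underside, x from its door to its back, y from hinge side to handle side, z up. Its solid plinth, 80 mm high, is the floor the board lies on; 8 mm side and back walls rise 60 mm above it. The front end is all doorway, 125 mm wide between the walls
- cab_edge (a point): middle of the front edge of the cabinet floor, 80 mm above the bench, 140 mm from the cabinet's origin towards the door (the outward direction is the cabinet's -x)
- door (a joint): door angle in rad: 0 shut, 1.57 square to the front, stop at 1.9; opens outward, anticlockwise seen from above, stays where left (friction 0.06 N m). White leaf 141 wide x 62 high x 10 mm thick, from 78 to 140 mm above the bench, hinged at the cabinet's -y side; starts 0 to 0.25 open; below about 1.45 it is in the board's way
- door_hinge (a point): the hinge axis (vertical through this point), 138 mm above the bench
- door_handle (a point): top of the door's handle, an upright round steel bar 12 mm thick, 54 mm long, on two short posts, its axis 40 mm in front of the leaf's mid-plane and 105 mm along the leaf from the hinge; the point is on the bar's axis at its upper end, 138 mm above the bench. Can be pinched from above, fingers to its left and right along the leaf
- board: loose light wooden board, 220 long (x) x 95 wide (y) x 10 mm thick, about 0.45 kg, on the cabinet floor, front end 8 to 38 mm behind the doorway; origin at the centre of its underside, x to its rear end (as the cabinet's x), z up. Four paint pots 37 mm wide, 24 mm high are fixed on its front part; centre of mass about 85 mm from its front end. About 15 mm clear of each side wall
- board_line (a point): middle of the dark 4 mm line inlaid across the board's top, 120 mm from its front end (10 mm behind the origin), 10 mm above the underside
- board_grip (a point): middle of the top of the wooden bar fixed across the board, 165 mm from its front end: 14 mm thick along the slide direction, 80 mm wide across, rising 35 mm above the board's top, so 45 mm above the underside (top at 125 mm above the bench); it can be pinched from above across its 14 mm
- sponge: a yellow cleaning sponge, 90 x 60 x 30 mm, lying low in front of the cabinet (lower than the door and board pass); a bystander to leave alone, origin at the centre of its underside
- spool: a grey thread cone, 60 mm wide, 100 mm tall, standing beside the cabinet; a bystander to leave alone, origin at the centre of its underside
- dye_bottle: a white bottle with black cap, 48 mm wide, 140 mm tall, standing beside the cabinet; a bystander to leave alone, origin at the centre of its underside
- scrub_brush: a wooden scrubbing brush, 110 x 45 x 40 mm, lying beside the cabinet; a bystander to leave alone, origin at the centre of its underside
- awl: an awl with a dark wooden handle, 150 mm long, lying flat near the cabinet; a bystander to leave alone, origin on its underside
- beaker: a glass beaker, 70 mm wide, 100 mm tall; a bystander to leave alone, origin at the centre of its underside
- tape_roll: a roll of paper tape, 100 mm wide, 45 mm tall, lying flat; a bystander to leave alone, origin at the centre of its underside

How it is judged:
By the outcome, as a careful person would: the job done as asked, in the order asked, and still so for the second after the job is handed in, while the arm keeps its last pose, push and grip.
It also fails if it takes over 48 s, if anything falls off the work surface, if the arm or the gripper's body presses on something with over 40 N, if the wrist force passes 120 N, or if a joint passes its speed limit or range.

ROBOT

A 6-joint arm with a two-finger parallel gripper is mounted at the origin on the work surface. World frame = base frame: x ahead of the robot, y to its left, z up, the work surface at z = 0. Lengths are in m, angles in rad, forces in N, time in s.
With the tool pointing down it reaches from about 0.35 to 0.95 m from the base axis. Payload 17.4 kg.
Tool frame: the origin (TCP) lies at the very end of the fingers, on their centre line; the grasp point (between the pads) lies 19 mm behind it; z points along the fingers, y is the line along which they close (so a half turn about z gives the same grasp; the last joint's range is limited). The gripper opens to 93 mm and grips with 3 to 60 N. Pads are 15 mm wide; open, the fingers measure 128 mm over their backs; the gripper's body (75 mm by 188 mm) begins 65 mm behind the grasp point.
Start: joints at [-1.313, 0.116, 1.442, -0, 1.584, -0.038], TCP at [0.197, -0.646, 0.219] pointing down, gripper open.
Joint ranges: [-2.83, 2.83], [-0.83, 2.19], [0.07, 2.5], [-1.14, 4.28], [0.01, 3], [-2.97, 2.97]. Speed limits (rad/s): [1.89, 1.89, 2.22, 3.14, 3.14, 3.14].

INTERFACE

Orientations are given as a unit quaternion [x, y, z, w].
In Python, from plant import read_state, snapshot, camera_info, workorder, finder gives the robot as it stands. The module is installed in compiled form; this text tells all that it offers.
- The arm moves only by the tool jog_arm, never from a script. Its argument "motion" is one flat list of numbers, 7 for each row, row after row: the shift along the world's x, y, z in m, then the turn, a rotation vector about the world's x, y, z in rad, then the finger opening in m, from 0 to 0.093. A call has 1 to 12 rows; each row shifts and turns the commanded pose from where the row before left it; what a row does not reach is not made up. A row lasts 1/10 s, in which the tool goes at most 50 mm and 8.59 degrees, less where a joint would pass 70% of its speed; a pose out of reach is approached as far as the arm can. A call is refused whole if a number of a shift passes 0.05 or a number of a turn 0.15, either way. A call with a gripper value outside its range is refused whole. The fingers move at their own pace and stop on an object; "force" is the grip in N (left out, the last holds). Time passes only in rows, so rows that do not move let the fingers close. It gives the time, the measured TCP pose, the force, the opening and the grip force at its end, in the units of the state.
- read_state(): the state, without advancing time (a new reading comes with each control period).
- snapshot(name): name is "scene" or "side" or "wrist"; returns (picture, depth): 480x640x3 uint8, blue, green, red; 480x640 float32, m along the optical axis (not along the pixel's ray), 0 where there is no reading.
- camera_info(name): a dict with "fov_y" (degrees; the focal length in pixels is half the picture's height over the tangent of half this angle, whatever the lens; pixels are square), "cx", "cy" (the principal point, pixels), "rvec" (rotation vector, rad) and "tvec" (3), from world to camera coordinates, as OpenCV has them. Camera axes: x right, y down, z forward; pixel columns grow to the right and rows downward; lengths in m; the calibration is good to about 2 mm. A picture is of the moment at which its call begins: read the wrist's pose just before it. camera_info takes no time and is no camera call; for the wrist camera it gives the pose at the moment of the call.
- workorder.sign_off(): hands the job in; it is judged then, once.
Trained networks look in the newest picture that a camera, given by its name, has taken for a name from the list of things; names that differ only in an ending like _2 or _b are one class to them, and where a whole thing is asked for, a point or a joint stands for the part that bears it (a point fixed in the world has none). Each returns a list of dicts, best first, with "confidence" (0 to 1); they miss things now and then, are a little off and sometimes report something else, mostly with a low value. They report only what shows in the picture. A call takes as long as a camera call.
- finder.outline_of(camera, label): "pixels" (480x640 bool, what is visible of it) and "position" ([row, column] in pixels, amid what is visible of it).
The state is a dict: "time": time; "joint_positions": joint angles; "qd": joint speeds; "tau": joint torques, N m; "tcp_pos": TCP position; "eef_rot": TCP orientation; "wrist_force": force on the tool from outside, world axes, zero at the start; "wrist_torque": the same for the moment, N m; "opening": opening from 0.0 (shut) to 1.0 (fully open); "grasp_force": force on a finger pad.
Only numpy, scipy, OpenCV 4.12 (cv2) and the standard library are available. Lean on these libraries where they do the work, as an engineer would, in place of code of your own. Each camera call takes 0.05 s, during which the arm holds its last target. There are 200 camera calls.

## Working session

There is one attempt and no reset: what is moved stays moved. The work goes in short steps, Python scripts to look and compute and a tool call to move; the robot and the scene stay as the last step left them, time stands still between calls to the robot, and variables do not carry over. Pictures are saved under pics/ and viewed, at most 10 in all, crops included, and the job is handed in when it is done.

Besides the shell and the picture viewer there is one more tool, called after ">>>" as a command line: name --argument value ..., lists and objects as JSON in quotes. jog_arm: Moves the arm, as the interface text tells. Its arguments: {"type":"object","properties":{"motion":{"type":"array","items":{"type":"number"}},"force":{"type":"number"}},"required":["motion"]}

```bash
mkdir -p pics; cat > h.py <<'E'
import numpy as np, cv2
from plant import read_state, snapshot, camera_info, workorder, finder
def cam(n):
    c=camera_info(n); f=240/np.tan(np.radians(c['fov_y'])/2)
    R=cv2.Rodrigues(np.array(c['rvec'],float))[0]; return f,c['cx'],c['cy'],R,np.array(c['tvec'],float).ravel()
def cloud(n,d):
    f,cx,cy,R,t=cam(n); v,u=np.mgrid[:480,:640]
    P=np.stack([(u-cx)/f*d,(v-cy)/f*d,d],-1); W=(P-t)@R; W[d<=0]=np.nan; return W
def proj(n,p):
    f,cx,cy,R,t=cam(n); q=np.atleast_2d(p)@R.T+t; return np.c_[q[:,0]/q[:,2]*f+cx,q[:,1]/q[:,2]*f+cy]
E
python3 - <<'E'
from h import *
s=read_state(); print(s['time'],s['tcp_pos'],s['eef_rot'],s['opening'])
for n in ['scene','side']:
    im,d=snapshot(n); cv2.imwrite(f'pics/{n}0.png',im); W=cloud(n,d); np.save(n+'.npy',W)
    print(n,camera_info(n))
    for l in ['cabinet','door','door_handle','board','board_grip','sponge','spool','dye_bottle','scrub_brush','awl','beaker','tape_roll']:
        for r in finder.outline_of(n,l)[:1]:
            m=r['pixels']; print(l,round(r['confidence'],2),np.round(r['position']),m.sum(),np.round(np.nanpercentile(W[m],[2,50,98],axis=0),3).tolist())
            np.save(f'm_{n}_{l}.npy',m)
E
```

```text
0.0 [ 0.19669937 -0.64547819  0.21790117] [ 9.89083000e-01  1.47358321e-01 -6.49225394e-05 -5.83287537e-04] 0.9994649687694244
scene {'fov_y': 55.58868199535214, 'cx': 317.4591591547763, 'cy': 236.72753840195134, 'rvec': array([ 1.30989887,  2.03971206, -1.07757194]), 'tvec': array([ 0.25011543, -0.24856624,  1.64301126])}
cabinet 0.91 [243. 292.] 7491 [[0.534, -0.2, 0.003], [0.672, -0.027, 0.099], [0.711, 0.121, 0.141]]
door 0.82 [250. 345.] 766 [[0.575, 0.097, 0.082], [0.678, 0.108, 0.12], [0.715, 0.15, 0.141]]
door_handle 0.95 [249. 350.] 813 [[0.571, 0.075, 0.013], [0.676, 0.108, 0.117], [0.715, 0.15, 0.141]]
board 0.97 [229. 300.] 1234 [[0.57, -0.15, 0.087], [0.612, -0.02, 0.109], [0.659, 0.056, 0.126]]
board_grip 0.85 [229. 304.] 1260 [[0.569, -0.149, 0.087], [0.612, -0.016, 0.109], [0.66, 0.057, 0.126]]
sponge 0.6 [294. 359.] 876 [[0.672, 0.121, 0.008], [0.709, 0.162, 0.029], [0.728, 0.206, 0.032]]
spool 0.95 [266. 227.] 780 [[0.728, -0.195, 0.001], [0.758, -0.165, 0.047], [0.772, -0.149, 0.1]]
dye_bottle 0.68 [281. 272.] 917 [[0.758, -0.048, 0.008], [0.782, -0.022, 0.072], [0
[... 918 characters left out ...]
grip 0.82 [270. 325.] 2587 [[0.564, -0.151, 0.088], [0.614, -0.057, 0.093], [0.666, 0.041, 0.126]]
spool 0.94 [316. 378.] 723 [[0.716, -0.203, 0.001], [0.736, -0.19, 0.053], [0.774, -0.145, 0.102]]
dye_bottle 0.81 [264. 381.] 643 [[0.744, -0.054, 0.002], [0.761, -0.044, 0.079], [0.788, 0.025, 0.141]]
scrub_brush 0.78 [293. 268.] 714 [[0.452, -0.115, 0.006], [0.477, -0.072, 0.04], [0.501, -0.01, 0.044]]
awl 0.5 [205. 286.] 170 [[0.533, 0.214, 0.004], [0.546, 0.253, 0.023], [0.561, 0.296, 0.028]]
beaker 0.72 [163. 311.] 627 [[0.612, 0.393, 0.004], [0.642, 0.406, 0.07], [0.673, 0.46, 0.101]]
tape_roll 0.79 [427. 306.] 1476 [[0.476, -0.488, 0.004], [0.523, -0.444, 0.044], [0.569, -0.394, 0.048]]
```

```bash
python3 - <<'E'
import cv2
a=cv2.imread('pics/scene0.png')[170:340,170:530]; b=cv2.imread('pics/side0.png')[130:360,220:430]
a=cv2.resize(a,(800,378)); cv2.imwrite('pics/a.png',a); cv2.imwrite('pics/b.png',cv2.resize(b,None,fx=2.6,fy=2.6))
E
python3 - <<'E'
from h import *
# cabinet rim, fused tops z~0.14
for n in ['scene','side']:
    W=np.load(n+'.npy'); X=W.reshape(-1,3)
    k=(X[:,0]>.48)&(X[:,0]<.74)&(X[:,1]>-.25)&(X[:,1]<.2)&(abs(X[:,2]-.14)<.004)
    k&=~((X[:,0]>.735)); Q=X[k][:,:2]
    print(n,k.sum(),cv2.minAreaRect(Q.astype(np.float32)))
    np.save('rim_'+n,Q)
    m=np.load(f'm_{n}_board.npy'); B=W[m]; g=B[(B[:,2]>.121)&(B[:,2]<.13)]; print('grip',len(g),np.round(np.nanmedian(g,0),3),cv2.minAreaRect(g[:,:2].astype(np.float32)))
E
```

```text
scene 885 ((0.623164176940918, -0.022655338048934937), (0.35534438490867615, 0.14614886045455933), 80.55988311767578)
grip 115 [ 0.615 -0.106  0.124] ((0.6104961037635803, -0.10796566307544708), (0.015604890882968903, 0.07970328629016876), 81.70651245117188)
side 1058 ((0.6212350726127625, -0.023209035396575928), (0.35285764932632446, 0.14352253079414368), 80.5390396118164)
grip 201 [ 0.607 -0.108  0.125] ((0.6063977479934692, -0.10729726403951645), (0.01848830096423626, 0.07776991277933121), 79.27338409423828)
```

View pics/a.png

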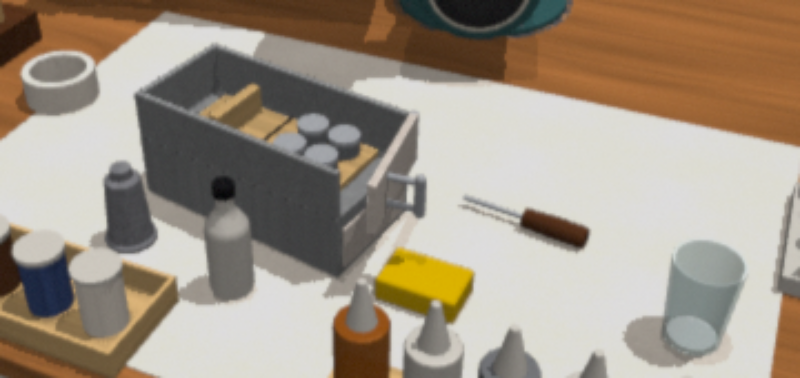

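View pics/b.png

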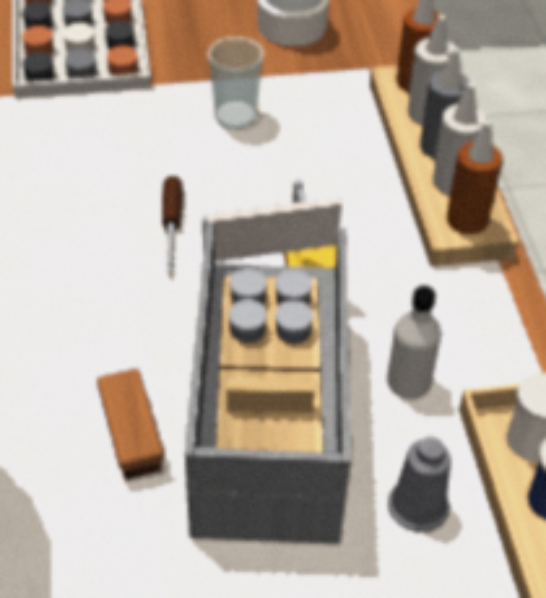

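The front faces world +y with the hinge on the robot's side, and the handle shows on the far side of the leaf. The door is slightly open, the board is inside, and the sponge is in front. Next I fit the cabinet, door and board poses.

```bash
cat > fit.py <<'E'
from h import *
from scipy.optimize import least_squares
def seg(Q,a,b,h):
    a=np.array(a);b=np.array(b);u=(b-a)/np.linalg.norm(b-a);L=np.linalg.norm(b-a)
    r=Q-a;s=r@u;t=r@np.array([-u[1],u[0]])
    return np.hypot(np.maximum(np.maximum(-s,s-L),0),np.maximum(abs(t)-h,0))+.15*abs(t)
def loc(p,Q):
    c,s=np.cos(p[2]),np.sin(p[2]);return (Q-p[:2])@np.array([[c,-s],[s,c]])
def res(p,Q):
    q=loc(p,Q);h=np.array([-.14-p[4],-.0705]);u=np.array([-np.sin(p[3]),np.cos(p[3])]);n=np.array([-u[1],u[0]])
    ds=[seg(q,(-.14,-.0665),(.14,-.0665),.004),seg(q,(-.14,.0665),(.14,.0665),.004),seg(q,(.136,-.07),(.136,.07),.004),seg(q,h,h+.141*u,.005)]
    ha=h+.105*u+.04*n
    ds.append(np.maximum(np.linalg.norm(q-ha,axis=1)-.006,0)); ds.append(seg(q,h+.105*u,ha,.006)+.002)
    return np.min(ds,0)
if __name__=='__main__':
    for src in (['scene'],['side'],['scene','side']):
        Q=np.vstack([np.load(f'rim_{n}.npy') for n in src])
        f=least_squares(lambda p:np.r_[res(p,Q),(p[4]-.005)*3],[.617,-.045,-1.73,.15,.005],loss='soft_l1',f_scale=.002)
        p=f.x;c,s=np.cos(p[2]),np.sin(p[2]);R=np.array([[c,-s],[s,c]])
        h=np.array([-.14-p[4],-.0705]);u=np.array([-np.sin(p[3]),np.cos(p[3])]);n=np.array([-u[1],u[0]])
        print(src,np.round(p,4),'rms',np.sqrt(np.mean(res(p,Q)**2)),'hinge',p[:2]+R@h,'handle',p[:2]+R@(h+.105*u+.04*n),'edge',p[:2]+R@[-.14,0])
    for n in ['scene','side']:
        W=np.load(n+'.npy');X=W.reshape(-1,3);Q=X[:,:2];q=loc(p,Q)
        k=(abs(q[:,0])<.125)&(abs(q[:,1])<.055)
        g=X[k&(abs(X[:,2]-.125)<.003)]; pot=X[k&(abs(X[:,2]-.114)<.003)];bd=X[k&(abs(X[:,2]-.090)<.003)]
        for nm,a in(('grip',g),('pots',pot),('board',bd)):
            l=loc(p,a[:,:2]);print(n,nm,len(a),np.round(np.percentile(l,[1,50,99],axis=0),4).tolist(),np.round(a.mean(0),3),cv2.minAreaRect(l.astype(np.float32)))
        hd=X[(X[:,1]>.11)&(X[:,1]<.2)&(X[:,0]>.6)&(X[:,0]<.72)&(X[:,2]>.13)]
        hh=hd[loc(p,hd[:,:2])[:,0]<-.175]; print('hpts',len(hh),np.median(hh,0) if len(hh) else 0, hh.max(0), hh.min(0))
E
python3 fit.py
```

```text
['scene'] [ 0.6182 -0.0573 -1.7462  0.2447  0.0052] rms 0.0008724794642885682 hinge [0.57412391 0.09788988] handle [0.67610461 0.14505913] edge [0.64264161 0.08050698]
['side'] [ 0.6154 -0.0578 -1.747   0.2425  0.005 ] rms 0.0006215764760332688 hinge [0.57143141 0.09729277] handle [0.6735484 0.1441662] edge [0.63996838 0.08003953]
['scene', 'side'] [ 0.6169 -0.0578 -1.7483  0.2462  0.0051] rms 0.0009422112344418706 hinge [0.57315859 0.09749663] handle [0.67516686 0.14460621] edge [0.64165384 0.08004869]
scene grip 108 [[0.042, -0.0377], [0.0495, 0.006], [0.0582, 0.0401]] [ 0.612 -0.107  0.125] ((0.050805240869522095, 0.0010631568729877472), (0.015407998114824295, 0.07872812449932098), 2.3589231967926025)
scene pots 458 [[-0.1016, -0.0409], [-0.0583, -0.007], [0.0459, 0.0338]] [ 0.624 -0.002  0.114] ((-0.027965448796749115, -0.003625117242336273), (0.15024298429489136, 0.07787234336137772), 0.4714891016483307)
scene board 417 [[-0.1141, -0.0484], [0.0087, -0.0194], [0.1056, 0.0219]] [ 0.601 -0.042  0.09 ] ((-0.005772247910499573, -0.019519321620464325), (0.0737062469124794, 0.22604140
[... 178 characters left out ...]
[0.0514, -0.0025], [0.0583, 0.0372]] [ 0.606 -0.108  0.125] ((0.050412148237228394, -0.0015306472778320312), (0.01659812405705452, 0.07767975330352783), 1.184319257736206)
side pots 532 [[-0.1003, -0.0426], [-0.0536, -0.0046], [0.0584, 0.0349]] [ 0.622 -0.008  0.115] ((-0.023160606622695923, -0.002397146075963974), (0.1642436981201172, 0.08033090084791183), 1.1091889142990112)
side board 1294 [[-0.1085, -0.05], [0.0106, -0.0027], [0.0961, 0.0461]] [ 0.612 -0.076  0.091] ((-0.008356578648090363, -0.0029784440994262695), (0.09850206226110458, 0.21295064687728882), 89.98279571533203)
hpts 35 [0.67489619 0.13449927 0.13491945] [0.70486001 0.15191521 0.1405068 ] [0.66928846 0.11020074 0.13050232]
```

>>> jog_arm --motion '[0.02,0.033,0.001,0,0,0.056,0.093,0.02,0.033,0.001,0,0,0.056,0.093,0.02,0.033,0.001,0,0,0.056,0.093,0.02,0.033,0.001,0,0,0.056,0.093,0.02,0.033,0.001,0,0,0.056,0.093,0.02,0.033,0.001,0,0,0.056,0.093,0.02,0.033,0.001,0,0,0.056,0.093,0.02,0.033,0.001,0,0,0.056,0.093,0.02,0.033,0.001,0,0,0.056,0.093,0.02,0.033,0.001,0,0,0.056,0.093,0.02,0.033,0.001,0,0,0.056,0.093,0.02,0.033,0.001,0,0,0.056,0.093]' --force 20

```text
time: 2.5
tcp_pos: [0.4373, -0.2482, 0.231]
eef_rot: [0.885, 0.466, 0.0, 0.0]
wrist_force: [1.2, 0.1, 0.7]
opening: 1.001
grasp_force: 0.0
```

>>> jog_arm --motion '[0.02,0.033,0,0,0,0.056,0.093,0.02,0.033,0,0,0,0.056,0.093,0.02,0.033,0,0,0,0.056,0.093,0.02,0.033,0,0,0,0.056,0.093,0.02,0.033,0,0,0,0.056,0.093,0.02,0.033,0,0,0,0.056,0.093,0.02,0.033,0,0,0,0.056,0.093,0.02,0.033,0,0,0,0.056,0.093,0.02,0.033,0,0,0,0.056,0.093,0.02,0.033,0,0,0,0.056,0.093,0.02,0.033,0,0,0,0.056,0.093,0,0,0,0,0,0,0.093]'

```text
time: 3.7
tcp_pos: [0.6579, 0.1167, 0.2296]
eef_rot: [0.701, 0.713, -0.0, -0.001]
wrist_force: [-0.6, 0.4, -0.3]
opening: 1.0
grasp_force: 0.0
```

>>> jog_arm --motion '[0.01,0.014,0,0,0,0.025,0.093,0.007,0.014,0,0,0,0.025,0.093,0,0,0,0,0,0,0.093]'

```text
time: 4.0
tcp_pos: [0.6743, 0.1425, 0.2305]
eef_rot: [0.684, 0.73, 0.0, -0.0]
wrist_force: [0.0, 0.1, 0.1]
opening: 0.995
grasp_force: 0.0
```

```bash
python3 - <<'E'
from h import *
s=read_state();print(s['tcp_pos'])
im,d=snapshot('wrist');W=cloud('wrist',d)
P=[(.675,.1446,.138),(.573,.0975,.138),(*s['tcp_pos'][:2],.138)]
for (u,v),c in zip(proj('wrist',P),[(0,0,255),(0,255,0),(255,0,0)]): print(u,v); cv2.circle(im,(int(u),int(v)),5,c,1)
cv2.imwrite('pics/w1.png',im)
for r in finder.outline_of('wrist','door_handle')[:1]:
    X=W[r['pixels']];X=X[~np.isnan(X[:,0])];print(r['confidence'],np.round(np.percentile(X,[2,50,98],axis=0),3).tolist())
X=W.reshape(-1,3);k=(abs(X[:,0]-.675)<.03)&(X[:,1]>.128)&(X[:,1]<.17)&(abs(X[:,2]-.137)<.006)
print(k.sum(),np.median(X[k],0),X[k].min(0),X[k].max(0))
E
```

```text
[0.67427582 0.14245913 0.23046377]
324.3287440220308 232.73810083944716
164.67979848371942 291.87729891522764
322.9622363336269 235.91438631393527
0.85 [[0.573, 0.097, 0.082], [0.65, 0.105, 0.128], [0.71, 0.148, 0.141]]
376 [0.67497621 0.14292928 0.13519262] [0.66900933 0.1280147  0.13101239] [0.68071557 0.1494768  0.13889486]
```

View pics/w1.png

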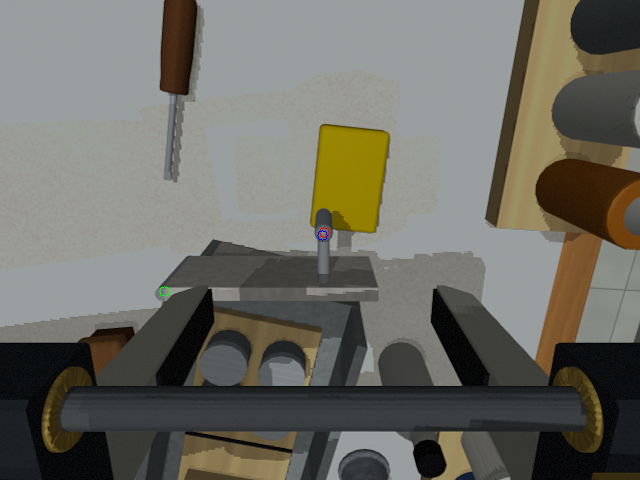

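The wrist view shows the handle bar under the TCP at (324, 233), and the hinge prediction falls on the door's left end at (164, 292). I'll descend and pinch.

>>> jog_arm --motion '[0.001,0.001,-0.025,0,0,0,0.093,0,0,-0.025,0,0,0,0.093,0,0,-0.025,0,0,0,0.07,0,0,-0.025,0,0,0,0.05,0,0,-0.025,0,0,0,0.03,0,0,0,0,0,0,0.005,0,0,0,0,0,0,0.005,0,0,0,0,0,0,0.005,0,0,0,0,0,0,0.005,0,0,0,0,0,0,0.005]' --force 25

```text
time: 5.1
tcp_pos: [0.6751, 0.1423, 0.1068]
eef_rot: [0.685, 0.729, 0.001, 0.0]
wrist_force: [-0.2, -0.2, -0.2]
opening: 0.359
grasp_force: 0.0
```

```bash
python3 - <<'E'
import numpy as np
from plant import read_state
s=read_state();t=s['tcp_pos'];print(t,s['opening'],s['grasp_force'],s['wrist_force'])
h=np.array([.573,.0975]);r=t[:2]-h;print(np.linalg.norm(r),np.arctan2(r[1],r[0]))
N=16;tot=1.52;p=t[:2]
for i in range(1,N+1):
    a=tot*i/N;c,s_=np.cos(a),np.sin(a);q=h+np.array([[c,-s_],[s_,c]])@r;print(i,np.round(q-p,4),np.round(q,3));p=q
E
```

```text
[0.67510656 0.14232885 0.1067759 ] 0.3591946758417888 0.0 [-0.21510325 -0.22425258 -0.15658774]
0.11151401173266409 0.41370218738251324
1 [-0.0047  0.0095] [0.67  0.152]
2 [-0.0056  0.009 ] [0.665 0.161]
3 [-0.0064  0.0084] [0.658 0.169]
4 [-0.0072  0.0078] [0.651 0.177]
5 [-0.0079  0.0071] [0.643 0.184]
6 [-0.0085  0.0063] [0.635 0.19 ]
7 [-0.0091  0.0054] [0.626 0.196]
8 [-0.0096  0.0046] [0.616 0.2  ]
9 [-0.0099  0.0036] [0.606 0.204]
10 [-0.0102  0.0027] [0.596 0.207]
11 [-0.0105  0.0017] [0.585 0.208]
12 [-0.0106  0.0007] [0.575 0.209]
13 [-0.0106 -0.0003] [0.564 0.209]
14 [-0.0105 -0.0013] [0.554 0.207]
15 [-0.0103 -0.0023] [0.543 0.205]
16 [-0.0101 -0.0033] [0.533 0.202]
```

>>> jog_arm --motion '[0,0.001,0,0,0,0,0.005,0,0,0,0,0,0,0.005,0,0,0,0,0,0,0.005,0,0,0,0,0,0,0.005,0,0,0,0,0,0,0.005,0,0,0,0,0,0,0.005]'

```text
time: 5.7
tcp_pos: [0.675, 0.1435, 0.1058]
eef_rot: [0.684, 0.729, 0.0, 0.0]
wrist_force: [4.2, 2.9, -1.0]
opening: 0.121
grasp_force: 25.0
```

>>> jog_arm --motion '[-0.0047,0.0095,0,0,0,0.095,0.005,-0.0056,0.009,0,0,0,0.095,0.005,-0.0064,0.0084,0,0,0,0.095,0.005,-0.0072,0.0078,0,0,0,0.095,0.005]'

```text
time: 6.1
tcp_pos: [0.651, 0.1786, 0.1058]
eef_rot: [0.533, 0.846, 0.0, 0.0]
wrist_force: [3.4, 2.6, -0.5]
opening: 0.121
grasp_force: 25.0
```

>>> jog_arm --motion '[-0.0079,0.0071,0,0,0,0.095,0.005,-0.0085,0.0063,0,0,0,0.095,0.005,-0.0091,0.0054,0,0,0,0.095,0.005,-0.0096,0.0046,0,0,0,0.095,0.005,-0.0099,0.0036,0,0,0,0.095,0.005,-0.0102,0.0027,0,0,0,0.095,0.005]'

```text
time: 6.7
tcp_pos: [0.5953, 0.2084, 0.1057]
eef_rot: [0.273, 0.962, 0.0, -0.0]
wrist_force: [1.0, 3.1, 0.5]
opening: 0.124
grasp_force: 25.0
```

>>> jog_arm --motion '[-0.0105,0.0017,0,0,0,0.095,0.005,-0.0106,0.0007,0,0,0,0.095,0.005,-0.0106,-0.0003,0,0,0,0.095,0.005,-0.0105,-0.0013,0,0,0,0.095,0.005,-0.0103,-0.0023,0,0,0,0.095,0.005,-0.0101,-0.0033,0,0,0,0.095,0.005,0,0,0,0,0,0,0.005]'

```text
time: 7.4
tcp_pos: [0.532, 0.203, 0.1057]
eef_rot: [-0.007, 1.0, 0.0, -0.0]
wrist_force: [-2.5, 5.3, -1.0]
opening: 0.122
grasp_force: 25.0
```

>>> jog_arm --motion '[0,0,0,0,0,0,0.05,0,0,0,0,0,0,0.05,0,0,0,0,0,0,0.05,0,0,0,0,0,0,0.05,0,0,0.02,0,0,0,0.05,0,0,0.03,0,0,0,0.05,0,0,0.035,0,0,0,0.05,0,0,0.035,0,0,0,0.05,0,0,0,0,0,0,0.05]'

```text
time: 8.3
tcp_pos: [0.5344, 0.2033, 0.2309]
eef_rot: [-0.006, 1.0, 0.001, 0.003]
wrist_force: [0.8, 1.1, 0.1]
opening: 0.536
grasp_force: 0.0
```

```bash
python3 - <<'E'
from h import *
from scipy.optimize import least_squares
import fit
s=read_state();print(s['time'],s['tcp_pos'],s['opening'])
p0=[.6169,-.0578,-1.7483]
im,d=snapshot('side');cv2.imwrite('pics/s2.png',im[100:400,170:470]);W=cloud('side',d);X=W.reshape(-1,3)
im2,d2=snapshot('scene');X=np.vstack([X,cloud('scene',d2).reshape(-1,3)])
k=(abs(X[:,2]-.139)<.005)&(X[:,0]>.5)&(X[:,0]<.63)&(X[:,1]>.105)&(X[:,1]<.26);Q=X[k][:,:2];print(k.sum(),cv2.minAreaRect(Q.astype(np.float32)))
f=least_squares(lambda a:fit.res([*p0,a[0],.005],Q),[1.75],loss='soft_l1',f_scale=.002);print('door',f.x)
q=fit.loc(p0,X[:,:2]);kk=(abs(q[:,0])<.125)&(abs(q[:,1])<.055)&(abs(X[:,2]-.125)<.003);l=q[kk]
print('grip',len(l),np.round(np.percentile(l,[1,50,99],axis=0),4).tolist(),np.round(X[kk].mean(0),4),cv2.minAreaRect(l.astype(np.float32)))
E
```

```text
8.3 [0.53441856 0.20328086 0.23085911] 0.5359707978930335
385 ((0.5520046949386597, 0.17286956310272217), (0.05476876348257065, 0.13628840446472168), 1.2069727182388306)
door [1.76688297]
grip 288 [[0.042, -0.0401], [0.0502, -0.0001], [0.059, 0.0393]] [ 0.6079 -0.1075  0.1251] ((0.050746191293001175, 0.0010778829455375671), (0.08315452188253403, 0.01860281638801098), 88.8284683227539)
```

View pics/s2.png

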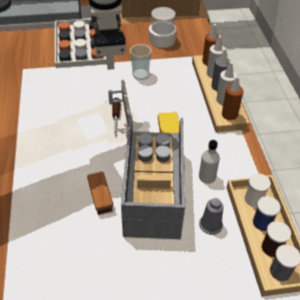

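Side view: the door stands open beyond square at about (125, 105), fitted at 1.77 rad. The grip bar is at about (152, 184), the board hasn't moved and the bystanders are untouched. Next I move over the bar.

>>> jog_arm --motion '[0.0074,-0.0311,0,0,0,-0.019,0.06,0.0074,-0.0311,0,0,0,-0.019,0.06,0.0074,-0.0311,0,0,0,-0.019,0.06,0.0074,-0.0311,0,0,0,-0.019,0.06,0.0074,-0.0311,0,0,0,-0.019,0.06,0.0074,-0.0311,0,0,0,-0.019,0.06,0.0074,-0.0311,0,0,0,-0.019,0.06,0.0074,-0.0311,0,0,0,-0.019,0.06,0.0074,-0.0311,0,0,0,-0.019,0.06,0.0074,-0.0311,0,0,0,-0.019,0.06,0,0,0,0,0,0,0.06,0,0,0,0,0,0,0.06]'

```text
time: 9.6
tcp_pos: [0.6067, -0.1085, 0.2239]
eef_rot: [0.089, 0.996, 0.0, -0.001]
wrist_force: [-0.6, 0.4, -0.1]
opening: 0.646
grasp_force: 0.0
```

```bash
python3 - <<'E'
from h import *
import fit
s=read_state();print(s['tcp_pos'],s['eef_rot'],s['opening'])
im,d=snapshot('wrist');W=cloud('wrist',d);X=W.reshape(-1,3)
p0=[.6169,-.0578,-1.7483]
print('bar px',proj('wrist',[(.608,-.1075,.125)]))
q=fit.loc(p0,X[:,:2]);k=(abs(q[:,0]-.05)<.02)&(abs(q[:,1])<.05)&(abs(X[:,2]-.125)<.004)
print(k.sum(),np.percentile(q[k],[1,50,99],axis=0).round(4).tolist(),cv2.minAreaRect(q[k].astype(np.float32)))
# dark line across board
g=im.mean(2).ravel();kb=(abs(X[:,2]-.09)<.004)&(abs(q[:,1])<.04)&(abs(q[:,0])<.03)
if kb.any():
    b=np.round(q[kb][:,0]/.001).astype(int)
    for v in range(-8,16):
        if (b==v).any(): print(v,round(g[kb][b==v].mean()),end='; ')
cv2.imwrite('pics/w3.png',im)
E
```

```text
[ 0.60667592 -0.10846329  0.22386342] [ 8.94024071e-02  9.95994810e-01  2.23563261e-04 -1.22398301e-03] 0.6455924094021191
bar px [[325.23346398 237.9127812 ]]
2549 [[0.0433, -0.0397], [0.0506, -0.0031], [0.0577, 0.0385]] ((0.05050266161561012, -7.600709795951843e-05), (0.014023722149431705, 0.08031883835792542), 1.3126239776611328)
-8 142; -7 142; -6 142; -5 142; -4 142; -3 142; -2 142; -1 141; 0 142; 1 142; 2 142; 3 124; 4 70; 5 31; 6 29; 7 55; 8 110; 9 141; 10 142; 11 142; 12 141; 13 142; 14 142; 15 142;
```

View pics/w3.png

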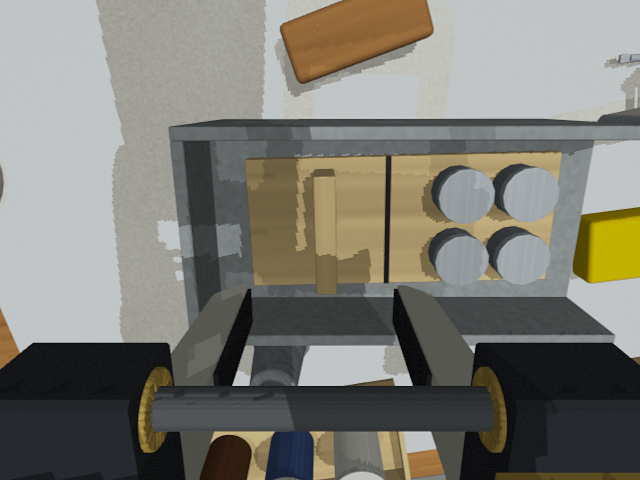

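Wrist view: the bar is centred at (325, 235), the line at column 388 and the pots on the right. All of that agrees with the fit, giving a slide of 145.5 mm along (0.1766, 0.9843). I'll descend and pinch the bar.

>>> jog_arm --motion '[0.0013,0.001,-0.03,0,0,0,0.06,0,0,-0.03,0,0,0,0.06,0,0,-0.03,0,0,0,0.05,0,0,-0.025,0,0,0,0.04,0,0,-0.012,0,0,0,0.03,0,0,0,0,0,0,0.008,0,0,0,0,0,0,0.008,0,0,0,0,0,0,0.008,0,0,0,0,0,0,0.008,0,0,0,0,0,0,0.008,0,0,0,0,0,0,0.008,0,0,0,0,0,0,0.008]' --force 45

```text
time: 10.85
tcp_pos: [0.6089, -0.1071, 0.1002]
eef_rot: [0.089, 0.996, 0.0, 0.001]
wrist_force: [-1.6, 2.1, 7.8]
opening: 0.145
grasp_force: 45.0
```

>>> jog_arm --motion '[0,0,0,0,0,0,0.008,0,0,0,0,0,0,0.008]'

```text
time: 11.05
tcp_pos: [0.609, -0.107, 0.1003]
eef_rot: [0.089, 0.996, -0.0, 0.001]
wrist_force: [-0.6, 1.4, 6.8]
opening: 0.15
grasp_force: 45.0
```

>>> jog_arm --motion '[0.0008,0.0045,0,0,0,0,0.008,0.0016,0.009,0,0,0,0,0.008,0.0016,0.009,0,0,0,0,0.008,0.0016,0.009,0,0,0,0,0.008,0.0016,0.009,0,0,0,0,0.008,0.0016,0.009,0,0,0,0,0.008,0.0016,0.009,0,0,0,0,0.008,0.0016,0.009,0,0,0,0,0.008,0.0016,0.009,0,0,0,0,0.008,0.0016,0.009,0,0,0,0,0.008,0.0016,0.009,0,0,0,0,0.008,0.0016,0.009,0,0,0,0,0.008]'

```text
time: 12.25
tcp_pos: [0.6274, -0.0041, 0.1002]
eef_rot: [0.089, 0.996, -0.001, 0.001]
wrist_force: [-1.3, -5.8, 6.6]
opening: 0.149
grasp_force: 44.9
```

>>> jog_arm --motion '[0,0,0,0,0,0,0.008,0,0,0,0,0,0,0.008]'

```text
time: 12.45
tcp_pos: [0.6276, -0.0029, 0.1003]
eef_rot: [0.089, 0.996, 0.001, 0.001]
wrist_force: [1.3, 6.0, 5.5]
opening: 0.15
grasp_force: 44.9
```

```bash
cat > chk.py <<'E'
from h import *
import fit,sys
s=read_state();print(s['time'],s['tcp_pos'],s['eef_rot'],s['wrist_force'],s['wrist_torque'],s['opening'])
p0=[.6169,-.0578,-1.7483]
for n in ['wrist','side']:
    im,d=snapshot(n);W=cloud(n,d);X=W.reshape(-1,3);q=fit.loc(p0,X[:,:2]);g=im.mean(2).ravel()
    kb=(abs(X[:,2]-.09)<.004)&(abs(q[:,1])<.045)&(q[:,0]<.06)&(q[:,0]>-.3)
    kd=kb&(g<85)&(q[:,0]>-.16)
    if kd.sum()>5:
        a=np.polyfit(q[kd][:,1],q[kd][:,0],1);print(n,'line',kd.sum(),np.median(q[kd],0),a)
    B=X[kb&(q[:,0]<-.12)];b=q[kb&(q[:,0]<-.12)]
    if len(B)>20: A=np.c_[b,np.ones(len(b))];print(n,'board plane',len(B),np.linalg.lstsq(A,B[:,2],rcond=None)[0], 'y range',np.percentile(b[:,1],[1,99]),'front',np.percentile(b[:,0],1))
    kf=(abs(X[:,2]-.08)<.003)&(abs(q[:,1])<.061)&(abs(q[:,1])>.052)&(q[:,0]<-.05)&(q[:,0]>-.17)
    if kf.sum()>5: print(n,'floor front',kf.sum(),np.percentile(q[kf][:,0],[0,2,50]))
    cv2.imwrite(f'pics/{n}_{sys.argv[1]}.png',im)
E
python3 chk.py a
```

```text
12.45 [ 0.62761862 -0.00294089  0.10025465] [8.86057749e-02 9.96065765e-01 5.52005097e-04 1.30560839e-03] [1.32748652 6.03046425 5.52634301] [ 0.90026444 -0.31009261 -0.02486138] 0.1499746101072403
wrist line 1983 [-0.10019721 -0.0109442 ] [-0.02459244 -0.1113076 ]
wrist board plane 9745 [-0.0041241   0.00355543  0.08967359] y range [-0.04475805  0.02436386] front -0.19294136580926521
wrist floor front 1167 [-0.13972214 -0.13754467 -0.09374554]
side line 16 [-0.00027648 -0.01833278] [-0.75560246 -0.0204696 ]
side board plane 42 [ 0.0045228  -0.00014965  0.09113989] y range [-0.04479248  0.04357039] front -0.19697632592515818
side floor front 160 [-0.13996759 -0.13863164 -0.09663043]
```

>>> jog_arm --motion '[0.0012,0.007,0,0,0,0,0.008,0.0016,0.009,0,0,0,0,0.008,0.0016,0.009,0,0,0,0,0.008,0.0016,0.009,0,0,0,0,0.008,0.001,0.005,0,0,0,0,0.008,0,0,0,0,0,0,0.008,0,0,0,0,0,0,0.008,0,0,0,0,0,0,0.008]'

```text
time: 13.35
tcp_pos: [0.6346, 0.0356, 0.1002]
eef_rot: [0.089, 0.996, 0.0, 0.001]
wrist_force: [1.6, 1.4, 5.4]
opening: 0.145
grasp_force: 44.9
```

```bash
sed -i 's/(g<85)&(q\[:,0\]>-.16)/(g<85)\&(abs(q[:,0]+.14)<.008)\&(abs(q[:,1])<.04)/' chk.py; python3 chk.py b
```

```text
13.35 [0.63458055 0.03557982 0.10023808] [8.87643992e-02 9.96051774e-01 2.67546728e-04 1.29342010e-03] [1.63666266 1.44599389 5.40248486] [ 0.2610988  -0.30131136  0.04782028] 0.14470725166192386
wrist line 1235 [-0.13835376 -0.00857331] [-0.00932197 -0.13846509]
wrist board plane 22650 [-0.003779    0.00138275  0.08950389] y range [-0.04462633  0.02446588] front -0.22816767174485938
wrist floor front 1161 [-0.13909969 -0.13726197 -0.09439907]
side board plane 64 [-0.00078762 -0.00274587  0.09065036] y range [-0.04494735  0.04356275] front -0.244365399002878
side floor front 151 [-0.14127143 -0.13960323 -0.09600007]
```

View pics/wrist_b.png

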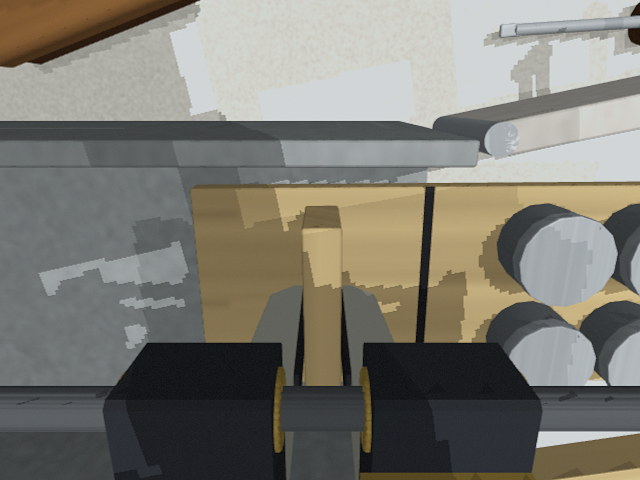

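The line sits about 1 mm short of the front edge. The board is level and held, and the door is open at (470, 135).

>>> jog_arm --motion '[0.0002,0.001,0,0,0,0,0.008,0,0,0,0,0,0,0.008,0,0,0,0,0,0,0.008,0,0,0,0,0,0,0.008,0,0,0,0,0,0,0.008]'

```text
time: 13.95
tcp_pos: [0.6346, 0.0358, 0.1003]
eef_rot: [0.089, 0.996, -0.0, 0.001]
wrist_force: [-0.7, -3.4, 7.2]
opening: 0.147
grasp_force: 44.9
```

```bash
python3 chk.py c; python3 - <<'E'
import cv2
a=cv2.imread('pics/side_c.png')[130:360,220:430];cv2.imwrite('pics/c2.png',cv2.resize(a,None,fx=2.5,fy=2.5))
E
```

```text
13.95 [0.63463311 0.03577833 0.1002698 ] [ 8.89518516e-02  9.96035181e-01 -4.00940475e-04  1.15093767e-03] [-0.65116491 -3.41495102  7.24406782] [-0.74393198 -0.01166565  0.03181254] 0.1470497295631534
wrist line 1229 [-0.13856134 -0.0082989 ] [-0.01168198 -0.13869039]
wrist board plane 22760 [-0.00267097  0.00162833  0.08966154] y range [-0.04461467  0.02447899] front -0.22843809269345977
wrist floor front 1340 [-0.13953229 -0.13755657 -0.09418508]
side board plane 63 [-0.00336866 -0.0041945   0.09023884] y range [-0.04499385  0.04360245] front -0.24244773780975992
side floor front 159 [-0.14067152 -0.13816425 -0.09569102]
```

View pics/c2.png

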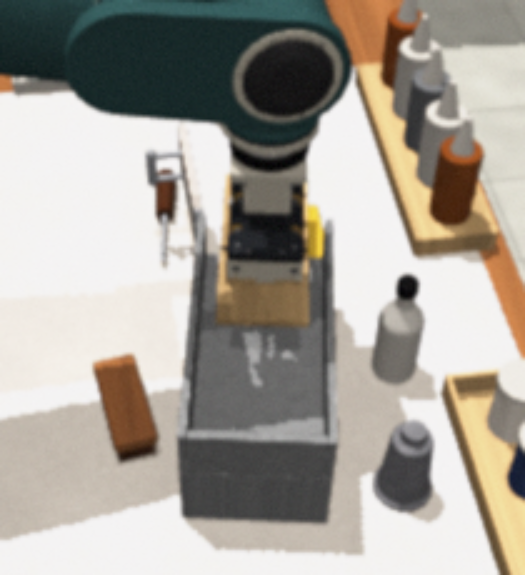

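Stiction ate most of that millimetre, so I'll add a little more.

>>> jog_arm --motion '[0.0002,0.0008,0,0,0,0,0.008,0,0,0,0,0,0,0.008,0,0,0,0,0,0,0.008,0,0,0,0,0,0,0.008]'

```text
time: 14.45
tcp_pos: [0.6348, 0.0364, 0.1003]
eef_rot: [0.089, 0.996, -0.001, 0.001]
wrist_force: [-1.1, -5.2, 7.0]
opening: 0.146
grasp_force: 44.9
```

```bash
python3 chk.py d
```

```text
14.45 [0.63478992 0.036384   0.10028598] [ 8.90154404e-02  9.96029476e-01 -5.73716475e-04  1.09750655e-03] [-1.14993162 -5.18056189  7.03375636] [-1.02284986  0.12611018  0.03201051] 0.14572520930757424
wrist line 1239 [-0.13915254 -0.00805338] [-0.0101811  -0.13927319]
wrist board plane 22959 [-0.00263431  0.00201124  0.0896559 ] y range [-0.04461278  0.02451785] front -0.22899669044229062
wrist floor front 1297 [-0.1393295  -0.13732099 -0.09436301]
side board plane 64 [ 0.00149616 -0.00293689  0.09121888] y range [-0.04491764  0.04351693] front -0.24505472762105587
side floor front 162 [-0.14207    -0.13818464 -0.09427617]
```

The line is within 1 mm of the edge, and the board is level (slope below 0.5 %) and gripped. I'll hand it in.

```bash
python3 -c "
from plant import workorder
print(workorder.sign_off())"
```

```text
the job is handed in; nothing more can be done
None
```

I opened the door to about 1.77 rad, slid the board out until its line was within about 1 mm of the floor's front edge, and handed the job in at about 14.5 s with the board still gripped and level; the bystanders were not touched.

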